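# Plug the tube head onto the mixer drive and load a sample

## Task

Get the bench mixer ready for a sample: lift the blue tube head by its black knob and plug it onto the mixer's black drive disc. Its hidden spigot must find the socket, which has stopped a little off centre, and drop fully home so that the head sits flat. Then take the red-capped tube from the white rack on the left and stand it in any place of the head, down on the bottom, leaving the purple-capped tubes where they are.

Things in the scene. Friction and masses are not known exactly. Their poses are not given: they have to be found in the camera images.
- head_mid (a point): Loose blue tube head: square two-deck tube holder, 110 x 110 mm, 110 mm high with its knob, 0.3 to 0.5 kg, upright on the desk. Point on its vertical axis half-way up, 55 mm above its lower edge; x, y along its sides, z up. Round black lifting knob on the axis, 30 mm across, from 14 to 55 mm above this point (the top). Below: a hollow skirt, 102 mm square inside, 24 mm deep.
- spigot_foot (a point): Foot of the head's steel spigot, on its axis, 3 mm above the skirt's lower edge and 52 mm below head_mid, hidden inside the skirt. The spigot is 16 mm across and reaches 21 mm down from the underside of the head's lower deck; its foot tapers to 12 mm across over the last 4 mm. Axes as head_mid.
- head_deck (a point): Centre of the top of the head's upper deck, 14 mm above head_mid, axes as head_mid (x, y along the sides). The deck has eight round upright holes, 16 mm across, at x, y = -36, 0 or 36 mm (all but 0, 0), all empty at the start; a tube passes through and stands on the lower deck, whose top is 39 mm below this point. 8 mm posts in the four corners.
- drive_centre (a point): Centre of the flat top of the mixer's round black drive disc: 72 mm across, 26 mm above the mixer's deck, 98 mm above the desk; z up. Its blind upright socket, 18 mm across, 22 mm deep, is 6 mm off this centre in whichever direction the drive stopped: different every time, not reported. Head home: its lower deck lies flat on the disc, head_mid 31 mm above this point (spigot standing on the disc: 52 mm).
- mixer: Fixed bench mixer, white casing 190 x 150 mm, deck 72 mm above the desk, sloping grey dial panel towards the robot. Origin under the casing's centre on the desk; x away from the panel, z up. Its drive disc is stiff to turn and stays put under a light touch; the head's skirt has 15 mm to spare round it when centred, at any angle about the vertical. Beware of the wall, 0.77 m ahead of the robot's base.
- red_mid (a point): Loose sample tube with a bright red cap, 106 mm high, 12 g: round-bottomed, 13 mm across, the cap 16 mm across over its top 16 mm. Point on its axis half-way up, 53 mm above its bottom; z towards the cap. It starts upright or leaning slightly in a hole of the white rack, its bottom 8 mm above the desk, its cap clear above the rack's top (68 mm). Standing in the head it is 28 mm above head_mid.
- purple_a_mid (a point): Loose sample tube with a purple cap, 100 mm high, standing in the same rack; stays there. Point on its axis, 50 mm above its bottom. The loose tubes and the three fixed ones in the rack stand 75 mm or more from the red-capped one.
- purple_b_mid (a point): Second loose sample tube with a purple cap, 100 mm high, standing in the same rack; stays there. Point on its axis, 50 mm above its bottom.

How it is judged:
On the way, in this order (a step that is already met when the one before it is completed fails the run):
1. the empty head is plugged fully home on the drive, flat on the disc, while the red-capped tube is still away from it (z of head_mid in the frame of drive_centre between 0.027 and 0.0335 m and horizontal distance between head_mid and drive_centre below 0.012 m and angle between head_mid's own z axis and vertical below 0.05 rad and horizontal distance between red_mid and head_mid above 0.09 m), for 0.2 s.
2. the red-capped tube stands in one of the head's places, on the lower deck, with the head still home (z of head_mid in the frame of drive_centre between 0.027 and 0.0335 m and horizontal distance between head_mid and drive_centre below 0.012 m and angle between head_mid's own z axis and vertical below 0.05 rad and z of red_mid in the frame of head_mid between 0.023 and 0.032 m and horizontal distance between red_mid and head_mid between 0.027 and 0.06 m and angle between red_mid's own z axis and vertical below 0.15 rad), for 0.2 s.
At the end, for the whole second after the job is handed in: Head home: head_mid 27-33.5 mm above the disc, within 12 mm of its centre, upright within 0.05 rad. Red-capped tube in a place of the head, on its lower deck (red_mid 23-32 mm above head_mid), upright within 0.15 rad. Purple-capped tubes within 30 mm of where they started (all of step 2 and distance of each of purple_a_mid, purple_b_mid from where it was at the start of the episode below 0.03 m); the robot touches nothing.
It fails at once if a purple-capped tube is pulled up or knocked over (moved more than 50 mm) (distance of any of purple_a_mid, purple_b_mid from where it was at the start of the episode above 0.05 m).
It fails at once if the red-capped tube is tipped over (more than 0.8 rad) (angle between red_mid's own z axis and vertical above 0.8 rad).
It also fails if it takes over 67 s, if anything falls off the work surface, if the arm or the gripper's body presses on something with over 40 N, if the wrist force passes 120 N, or if a joint passes its speed limit or range.

## Robot

A 6-joint arm with a two-finger parallel gripper is mounted at the origin on the work surface; the furniture and walls round the work are solid. World frame = base frame: x ahead of the robot, y to its left, z up, the work surface at z = 0. Lengths are in m, angles in rad, forces in N, time in s.
With the tool pointing down it reaches from about 0.425 to 1.125 m from the base axis. Payload 14.9 kg.
Tool frame: the origin (TCP) lies midway between the tips of the shut fingers; the grasp point (between the pads) lies 19 mm behind it (bot.grasp_offset is the distance from the TCP to the grasp point, in m); y points along the fingers, x is the direction in which the jaws open and shut, and the axes are right-handed (so a half turn about y gives the same grasp; the last joint's range is limited). The gripper opens to 91 mm and grips with 3 to 60 N. Pads are 32 mm wide; open, the fingers measure 118 mm over their backs; the gripper's body (76 mm by 178 mm) begins 60 mm behind the grasp point.
Start: joints at [-1.199, 0.379, 1.734, -0, 1.028, -0.033], TCP at [0.276, -0.643, 0.193] pointing down, gripper open.
Joint ranges: [-2.77, 2.77], [-0.74, 2.19], [0, 2.66], [-1.06, 4.2], [0.31, 2.87], [-3.08, 3.08]. Speed limits (rad/s): [1.89, 1.89, 2.39, 3.14, 3.14, 3.14].

## Interface

Orientations are given as a rotation vector (axis times angle).
In Python, from workcell import bot, optics gives the robot as it stands. The module is installed in compiled form; this text tells all that it offers.
- The arm moves only by the shell command python3 -m handwheel 'ROWS' [FORCE]. ROWS is JSON, a list that holds one entry, the list of rows, each a list of 5 numbers: the shift along the tool's x, y, z in cm, then the turn about the tool's y in units of 6 degrees (1.0 is 6 degrees), then the closure, from 0 (fully open) to 1 (shut). In form: [[[x, y, z, turn, fingers], ...]]. A call has 1 to 12 rows; each row is the pose to reach, as a shift and turn from the pose commanded when the call began, along the tool's axes at that moment; what a row does not reach only later rows make up. A row lasts 1/12 s, in which the tool goes at most 41.7 mm and 7.16 degrees, less where a joint would pass 70% of its speed; a pose out of reach is approached as far as the arm can. A call with a gripper value outside its range is refused whole. The fingers move at their own pace and stop on an object; FORCE is the grip in N (left out, the last holds). Time passes only in rows, so rows that repeat a pose let the fingers close. It gives the time, the measured TCP pose, the force and the opening at its end, in the units of the state.
- bot.sense(): the state, without advancing time (a new reading comes with each control period).
- optics.grab_frame(name): name is "scene" or "side" or "wrist"; returns the picture (420x560x3 uint8, blue, green, red); there is no depth.
- optics.get_calibration(name): a dict with "intrinsics" (3x3 intrinsics, pixels), "k1" (the pictures are not rectified: a ray, as slopes to the right and down, at radius r is drawn at 1 + k1 r^2 times it, then the intrinsics apply), "extrinsics" (4x4, takes a point from world to camera coordinates). Camera axes: x right, y down, z forward; pixel columns grow to the right and rows downward; lengths in m; the calibration is good to about 2 mm. A picture is of the moment at which its call begins: read the wrist's pose just before it. get_calibration takes no time and is no camera call; for the wrist camera it gives the pose at the moment of the call.
- bot.hand_in(): hands the job in, once; it reports no verdict.
The state is a dict: "time": time; "q": joint angles; "dq": joint speeds; "joint_torque": joint torques, N m; "tcp_pos": TCP position; "eef_rot": TCP orientation; "ft_force": force on the tool from outside, world axes, zero at the start; "ft_torque": the same for the moment, N m; "width": opening from 0.0 (shut) to 1.0 (fully open).
Only numpy, scipy, OpenCV 4.12 (cv2) and the standard library are available. Lean on these libraries where they do the work, as an engineer would, in place of code of your own. Each camera call takes 0.05 s, during which the arm holds its last target. There are 200 camera calls.

## Working session

There is one attempt and no reset: what is moved stays moved. The work goes in short steps, Python scripts to look and compute and a shell command to move; the robot and the scene stay as the last step left them, time stands still between calls to the robot, and variables do not carry over. Pictures are saved under pics/ and viewed, about 8 in all and at most 12, crops included, and the job is handed in when it is done.

```bash
mkdir -p pics; cat > h.py <<'E'
import numpy as np, cv2
from scipy.spatial.transform import Rotation as R
from workcell import bot, optics
def cal(n):
    c=optics.get_calibration(n); return np.array(c["intrinsics"]),c["k1"],np.array(c["extrinsics"])
def proj(P,c):
    K,k,E=c; p=np.atleast_2d(P)@E[:3,:3].T+E[:3,3]; s=p[:,:2]/p[:,2:]; s=s*(1+k*(s**2).sum(1,keepdims=True)); return s@K[:2,:2].T+K[:2,2]
def ray(uv,c):
    K,k,E=c; uv=np.array(uv,float); d=np.linalg.solve(K[:2,:2],uv-K[:2,2]); s=d.copy()
    for _ in range(20): s=d/(1+k*(s@s))
    v=E[:3,:3].T@np.array([s[0],s[1],1]); o=-E[:3,:3].T@E[:3,3]; return o,v/np.linalg.norm(v)
def atz(uv,z,c):
    o,v=ray(uv,c); return o+v*(z-o[2])/v[2]
def totool(dp,s=None):
    s=s or bot.sense(); return R.from_rotvec(s["eef_rot"]).inv().apply(dp)*100
E
python3 - <<'E'
from h import *
s=bot.sense();print(s); print(R.from_rotvec(s["eef_rot"]).as_matrix().round(3), bot.grasp_offset)
for n in ("scene","side","wrist"):
    c=cal(n);print(n,c[0].round(1).tolist(),c[1],"pos",(-c[2][:3,:3].T@c[2][:3,3]).round(3),"fwd",c[2][2,:3].round(3))
    cv2.imwrite(f"pics/{n}0.png",optics.grab_frame(n))
a,b=[cv2.imread(f"pics/{n}0.png") for n in("scene","side")]
cv2.imwrite("pics/both.png",np.hstack([a,b])[:, :])
E
```

```text
{'time': 0.0, 'q': array([-1.19930600e+00,  3.79400387e-01,  1.73474478e+00,  4.09062483e-05,
        1.02850478e+00, -3.33066987e-02]), 'dq': array([-0.00027025, -0.00030814,  0.00050185, -0.00071058, -0.00129637,
        0.00078513]), 'joint_torque': array([-8.58106341e-04, -7.63736701e+01, -4.34371948e+01,  6.50313240e-02,
        4.24271717e-02, -7.78534263e-05]), 'tcp_pos': array([ 0.27553774, -0.64305659,  0.19231181]), 'eef_rot': array([-1.37327525,  0.906687  , -0.90530049]), 'ft_force': array([0.57318992, 0.7358841 , 0.06415946]), 'ft_torque': array([ 0.02581684, -0.03046738, -0.06025745]), 'width': 0.9987404561663444}
[[ 0.394 -0.     0.919]
 [-0.919  0.001  0.394]
 [-0.001 -1.     0.   ]] 0.0188
scene [[500.5, 0.0, 282.7], [0.0, 500.5, 204.1], [0.0, 0.0, 1.0]] -0.18307604599668947 pos [0.025 0.583 1.014] fwd [ 0.385 -0.558 -0.735]
side [[458.9, 0.0, 282.4], [0.0, 458.9, 202.3], [0.0, 0.0, 1.0]] 0.026036296624418538 pos [0.323 0.951 0.495] fwd [ 0.172 -0.923 -0.345]
wrist [[350.3, 0.0, 279.6], [0.0, 350.3, 214.3], [0.0, 0.0, 1.0]] -0.046578126089312936 pos [ 0.339 -0.616  0.385] fwd [-0.226 -0.095 -0.97 ]
```

View pics/scene0.png

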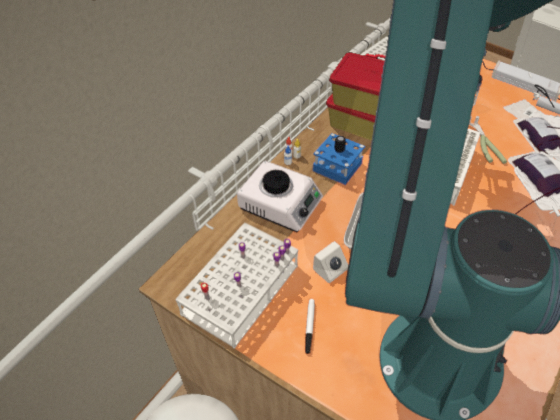

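View pics/side0.png

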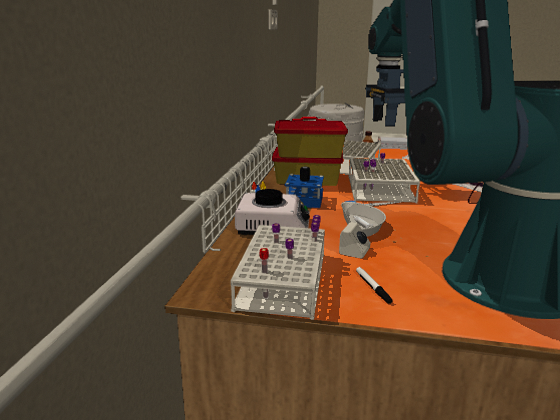

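The scene view shows the knob at (340,141), the drive disc at (276,182) and the red cap at (205,287). The side view has the knob at about (305,172), the disc at (269,196) and the red cap at (264,253).

```bash
python3 - <<'E'
from h import *
a=cv2.imread("pics/scene0.png")
c=cal("scene")
for n,uv,z in(("knobtop",(340,140),.11),("disc",(276.5,181),.098),("red",(204.5,285),.114)):
    p=atz(uv,z,c); print(n,p.round(3), "side px",proj(p,cal("side")).round(1))
s=bot.sense()
wc=cal("wrist"); Rm=R.from_rotvec(s["eef_rot"]).as_matrix(); print("cam in tool",Rm.T@(-wc[2][:3,:3].T@wc[2][:3,3]-s["tcp_pos"]), Rm.T@wc[2][2,:3])
A=cv2.resize(a[110:320,170:370],None,fx=3,fy=3,interpolation=cv2.INTER_CUBIC)[:600]
cv2.imwrite("pics/crop1.png",A)
E
```

```text
knobtop [ 0.505 -0.396  0.11 ] side px [[304.9 168. ]]
disc [ 0.564 -0.171  0.098] side px [[270.4 193.8]]
red [0.501 0.189 0.114] side px [[263.3 249.3]]
cam in tool [ 1.47407279e-04 -1.92795930e-01  6.86623468e-02] [-8.55878061e-04  9.69537888e-01 -2.44939894e-01]
```

View pics/crop1.png

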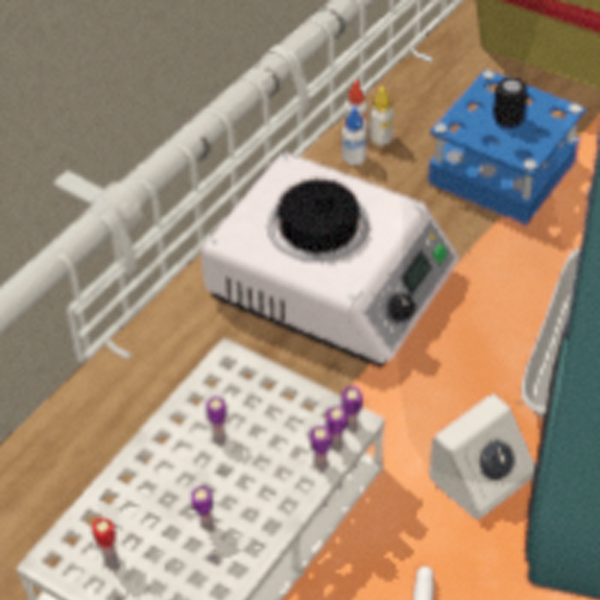

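Crop check: knob top centre is near scene px (340.7,139.3), disc centre (276.3,180.3) and red cap top (204.7,283.7). The next move goes above the head for a wrist view.

```bash
python3 -m handwheel '[[[0,-4,0,0,0],[-1.5,-6,3,0,0],[-3,-6,6.5,0,0],[-4.5,-6,10,0,0],[-6,-6,13.5,0,0],[-7.5,-6,17,0,0],[-9,-6,20.5,0,0],[-10.5,-6,24,0,0],[-12,-6,27.5,0,0],[-13.7,-6,30.8,0,0],[-13.7,-6,30.8,0,0],[-13.7,-6,30.8,0,0]]]'
python3 - <<'E'
from h import *
s=bot.sense();c=cal("wrist");f=optics.grab_frame("wrist");cv2.imwrite("pics/w1.png",f);np.savez("pics/w1.npz",K=c[0],k=c[1],E=c[2]);print(s["tcp_pos"],s["width"])
E
```

```text
time: 1.15
tcp_pos: [0.5057, -0.3948, 0.2527]
eef_rot: [-1.375, 0.904, -0.904]
ft_force: [-0.1, -0.0, -0.3]
width: 0.997
[ 0.50574357 -0.39480972  0.25273704] 0.9969091340707321
```

View pics/w1.png

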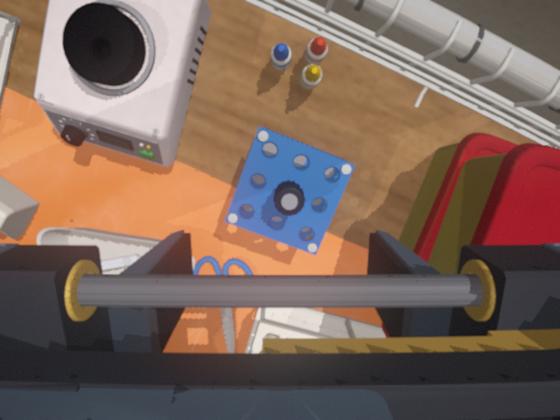

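The wrist view shows the posts at (263,136), (346,169), (312,247) and (233,218), the knob top at (289,201) and the disc at about (103,47). The red box is to the right of the head.

```bash
python3 - <<'E'
from h import *
d=np.load("pics/w1.npz");c=(d["K"],float(d["k"]),d["E"])
P=np.array([atz(u,.072,c) for u in((263,136),(346,169),(312,247),(233,218))])
print(P.round(4),"centre",P.mean(0)); print("side lens",np.linalg.norm(P-np.roll(P,-1,0),axis=1))
e=P[1]-P[0]+P[2]-P[3]; print("yaw",np.degrees(np.arctan2(e[1],e[0])))
print("knob",atz((289,201),.110,c),"disc",atz((103,47),.098,c))
s=bot.sense();X=R.from_rotvec(s["eef_rot"]).as_matrix()[:,0];print("jaw yaw",np.degrees(np.arctan2(X[1],X[0])))
E
```

```text
[[ 0.5524 -0.3553  0.072 ]
 [ 0.556  -0.4499  0.072 ]
 [ 0.4617 -0.4534  0.072 ]
 [ 0.4576 -0.3593  0.072 ]] centre [ 0.50692274 -0.40446923  0.072     ]
side lens [0.0946395  0.09436224 0.09421466 0.09484684]
yaw -87.69077938178135
knob [ 0.50681777 -0.40408993  0.11      ] disc [ 0.57011722 -0.18690569  0.098     ]
jaw yaw -66.72976152601909
```

```bash
python3 -m handwheel '[[[-3,0,2.4,0.5,0],[-6,0,4.8,1,0],[-9,0,7.2,1.5,0],[-12,0,9.6,2.2,0],[-15,1.5,12,2.9,0],[-17.3,3,14.2,3.5,0],[-17.3,5.5,14.2,3.5,0],[-17.3,5.5,14.2,3.5,0],[-17.3,5.5,14.2,3.5,0]]]'
python3 - <<'E'
from h import *
s=bot.sense();c=cal("wrist");f=optics.grab_frame("wrist");cv2.imwrite("pics/w2.png",f);np.savez("pics/w2.npz",K=c[0],k=c[1],E=c[2])
X=R.from_rotvec(s["eef_rot"]).as_matrix()[:,0];print(s["tcp_pos"],"jaw yaw",np.degrees(np.arctan2(X[1],X[0])))
u=proj((.567,-.18,.098),c)[0];print(u)
g=cv2.resize(np.clip(f[60:260,180:420].astype(float)*1.0,0,255).astype(np.uint8),None,fx=2.5,fy=2.5,interpolation=cv2.INTER_CUBIC)
g=(255*(g/255.)**.45).astype(np.uint8)
cv2.imwrite("pics/w2c.png",g)
E
```

```text
time: 1.95
tcp_pos: [0.5663, -0.182, 0.1973]
eef_rot: [-1.228, 1.183, -1.179]
ft_force: [-0.0, -0.8, 0.4]
width: 0.997
[ 0.5662515  -0.18200223  0.19729274] jaw yaw -87.81353531792047
[277.49589365 207.18791319]
```

View pics/w2c.png

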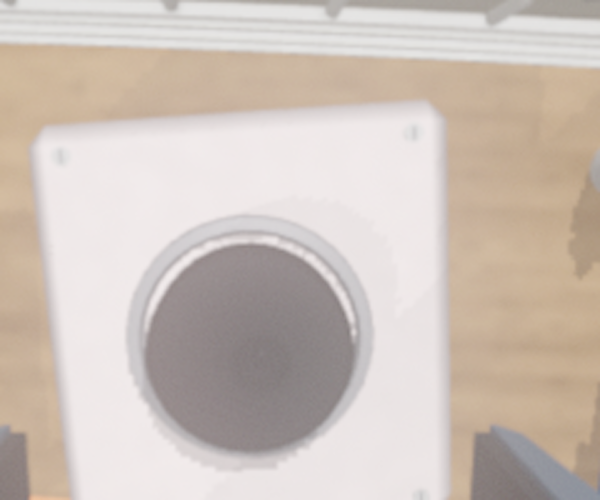

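Brightened crop: the disc is centred near (251,348) in the crop, about (280,199) full-frame. A faint darker patch near (262,355) is probably the socket, so I'll stretch the contrast and fit it.

```bash
python3 - <<'E'
from h import *
d=np.load("pics/w2.npz");c=(d["K"],float(d["k"]),d["E"])
fs=[cv2.imread("pics/w2.png").astype(float)]+[optics.grab_frame("wrist").astype(float) for _ in range(12)]
f=np.mean(fs,0); np.save("pics/w2avg.npy",f); g=f.mean(2)
m=(g<60).astype(np.uint8)
n,l,st,ce=cv2.connectedComponentsWithStats(m); k=l[199,280]; print("comp",k,st[k],ce[k])
m2=(l==k).astype(np.uint8); cn=max(cv2.findContours(m2,0,1)[0],key=len); e=cv2.fitEllipse(cn);print(e)
u=np.array(e[0]); 
# rectify disc top plane: 0.25mm/px about rough centre
C=atz(u,.098,c);print("ellipse centre world",C)
t=(np.arange(400)-200)*.00025
xx,yy=np.meshgrid(t,t) # cols: +x_world? -> col = world -y , row = world -x
P=np.stack([C[0]-yy.ravel(),C[1]-xx.ravel(),np.full(xx.size,.098)],1)
uv=proj(P,c).reshape(400,400,2).astype(np.float32)
r=cv2.remap(g.astype(np.float32),uv,None,cv2.INTER_CUBIC); np.save("pics/rect.npy",r)
print(r[200,40:360:10].round(1),r[40:360:10,200].round(1))
b=cv2.GaussianBlur(r,(0,0),4); 
# refine disc by threshold in rectified
cn=max(cv2.findContours((r<60).astype(np.uint8),0,1)[0],key=len);print("rect circle",cv2.minEnclosingCircle(cn),cv2.fitEllipse(cn))
v=b[120:280,120:280];lo,hi=np.percentile(v,[.5,99]);print(lo,hi)
o=np.clip((b-lo)/(hi-lo)*255,0,255).astype(np.uint8); cv2.imwrite("pics/rect.png",o)
E
```

```text
comp 2 [272 195  26  25 472] [284.58686441 206.34533898]
((284.62310791015625, 206.39535522460938), (23.013050079345703, 24.489858627319336), 102.6876449584961)
ellipse centre world [ 0.5679418 -0.1860628  0.098    ]
[ 88.6  72.2  71.9  71.2  70.1  68.7  67.3  66.6  65.6  64.   62.8  62.1
  59.   58.1  57.7  57.3  57.5  57.2  57.6  56.4  59.8  61.5  62.2  62.8
  63.8  65.1  65.8  66.2  75.7 137.7 151.4 201. ] [103.8  73.2  73.9  72.7  70.6  68.9  67.   65.8  64.9  63.8  62.5  61.3
  59.6  57.7  57.4  57.7  57.5  59.3  58.9  57.5  58.8  61.4  62.6  63.
  63.8  64.3  65.2  65.8  65.6 108.3 157.  174.4]
rect circle ((199.49305725097656, 200.7223358154297), 44.61191177368164) ((199.72744750976562, 200.26840209960938), (82.47843933105469, 86.2580795288086), 102.04003143310547)
56.886282730102536 67.8028643798828
```

View pics/rect.png

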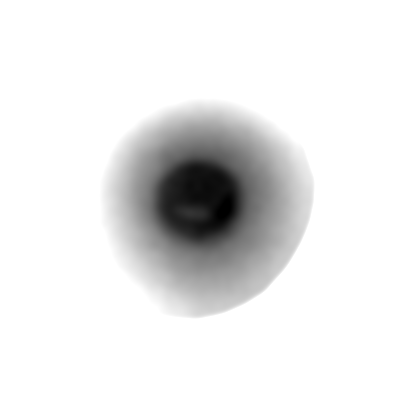

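The socket shows clearly as a dark disc about 80 px across (20 mm) at (198,200) in the rectified image. I'll fit the disc's edge and check that the offset is 6 mm.

```bash
python3 - <<'E'
from h import *
r=np.load("pics/rect.npy");C=np.array([.56794,-.18606])
for th in (59.5,60,100,110,120):
    m=(cv2.GaussianBlur(r,(0,0),2)<th).astype(np.uint8); cn=max(cv2.findContours(m,0,1)[0],key=len); e=cv2.fitEllipse(cv2.convexHull(cn)); p=np.array(e[0])
    print(th,e,"world",(C-(p[::-1]-200)*.00025).round(4))
# socket edge by radial gradient, trend removed
b=cv2.GaussianBlur(r,(0,0),2);pol=cv2.warpPolar(b,(80,72),(198,200),80,cv2.WARP_POLAR_LINEAR)
g=np.diff(pol,axis=1)[:,25:60];rad=g.argmax(1)+25.5;a=np.arange(72)*2*np.pi/72
A=np.c_[np.cos(a),np.sin(a),np.ones(72)];w=np.ones(72,bool)
for _ in range(4):
    x=np.linalg.lstsq(A[w],rad[w],rcond=None)[0];w=abs(rad-A@x)<3
p=np.array([198,200])+x[:2];print("socket",p,"R mm",x[2]*.25,w.sum(),"world",(C-(p[::-1]-200)*.00025).round(4))
E
```

```text
59.5 ((199.54478454589844, 199.96478271484375), (80.23575592041016, 83.64275360107422), 99.8311538696289) world [ 0.5679 -0.1859]
60 ((199.91278076171875, 200.32272338867188), (83.92877197265625, 87.04551696777344), 105.11105346679688) world [ 0.5679 -0.186 ]
100 ((181.13165283203125, 185.40374755859375), (282.228271484375, 288.5174865722656), 178.8501434326172) world [ 0.5716 -0.1813]
110 ((181.35581970214844, 185.96897888183594), (285.4418029785156, 290.67388916015625), 0.5816478729248047) world [ 0.5714 -0.1814]
120 ((181.43975830078125, 186.6162109375), (289.3167724609375, 292.9124450683594), 16.304855346679688) world [ 0.5713 -0.1814]
socket [196.63713387 199.35949062] R mm 9.87258329749749 55 world [ 0.5681 -0.1852]
```

```bash
python3 -m handwheel '[[[3.5,-1,-1,0,0],[7,-1,-2.2,0,0],[10.5,-1,-3.4,0,0],[14,-1,-4.6,0,0],[18,-1,-5.8,0,0],[21.9,0,-6.8,0,0],[21.9,2.6,-6.8,0,0],[21.9,2.6,-6.8,0,0],[21.9,2.6,-6.8,0,0]]]'
python3 - <<'E'
from h import *
s=bot.sense();c=cal("wrist");f=optics.grab_frame("wrist");cv2.imwrite("pics/w3.png",f);np.savez("pics/w3.npz",K=c[0],k=c[1],E=c[2])
print(s["tcp_pos"])
P=[(.5524,-.3553,.072),(.556,-.4499,.072),(.4617,-.4534,.072),(.4576,-.3593,.072)]
print(proj(P+[(.507,-.404,.11)],c).round(1))
E
```

```text
time: 3.35
tcp_pos: [0.5068, -0.4019, 0.1709]
eef_rot: [-1.227, 1.184, -1.179]
ft_force: [1.4, 0.6, 0.5]
width: 1.0
[ 0.50682198 -0.40191835  0.17085324]
[[225.6 152.3]
 [340.5 152.5]
 [335.8 259.9]
 [229.9 260.1]
 [282.6 219.8]]
```

View pics/w3.png

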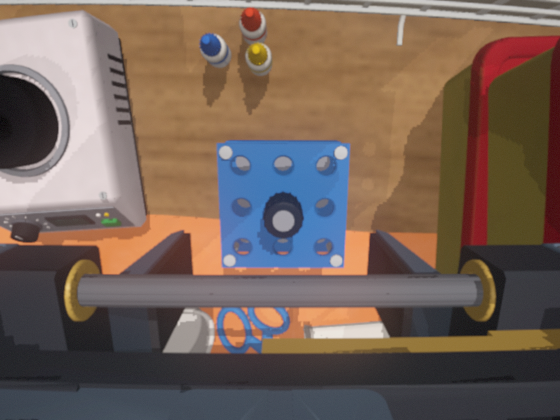

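Posts are at (225.5,153), (341,153), (337,260) and (230,260), with the knob top at (283,220). That matches the prediction within a pixel, so I'll descend and grip.

```bash
python3 -m handwheel '[[[0.2,3,0,0,0],[0.2,6,0,0,0],[0.2,8.5,0,0,0],[0.2,9.3,0,0,0],[0.2,9.3,0,0,0],[0.2,9.3,0,0,1],[0.2,9.3,0,0,1],[0.2,9.3,0,0,1],[0.2,9.3,0,0,1],[0.2,9.3,0,0,1],[0.2,9.3,0,0,1],[0.2,9.3,0,0,1]]]' 40
python3 -m handwheel '[[[0,0,0,0,1],[0,0,0,0,1],[0,-1,0,0,1],[0,-3,0,0,1],[0,-6,0,0,1],[0,-9,0,0,1],[0,-12,0,0,1],[0,-12.5,0,0,1],[0,-12.5,0,0,1],[0,-12.5,0,0,1],[0,-12.5,0,0,1]]]'
python3 - <<'E'
from h import *
s=bot.sense();c=cal("wrist");f=optics.grab_frame("wrist");cv2.imwrite("pics/w4.png",f);np.savez("pics/w4.npz",K=c[0],k=c[1],E=c[2])
print(s["tcp_pos"],s["eef_rot"],s["ft_force"],s["width"]*91)
cv2.imwrite("pics/w4c.png",cv2.resize(f[140:420,130:430],None,fx=2,fy=2))
E
```

```text
time: 4.4
tcp_pos: [0.5078, -0.4048, 0.0792]
eef_rot: [-1.227, 1.181, -1.181]
ft_force: [-1.0, -0.9, -0.6]
width: 0.52
time: 5.32
tcp_pos: [0.5068, -0.404, 0.202]
eef_rot: [-1.227, 1.183, -1.179]
ft_force: [-0.1, 0.8, -4.1]
width: 0.304
[ 0.50680165 -0.40395105  0.20196247] [-1.22725182  1.1834383  -1.17855651] [-0.14541005  0.838769   -4.07735319] 27.645686817332365
```

View pics/w4c.png

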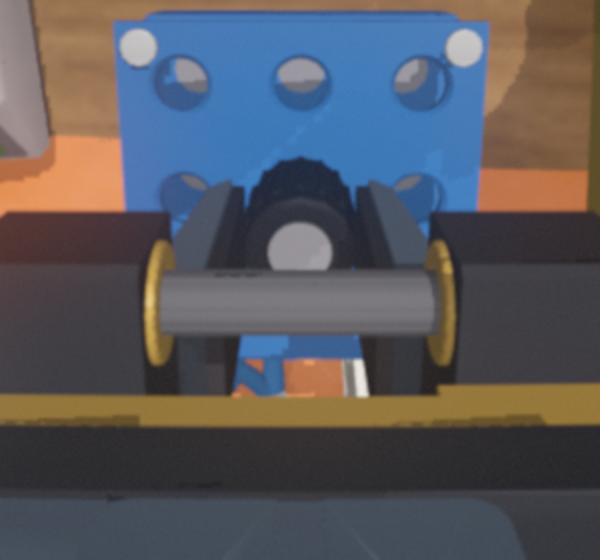

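Head gripped: the two far posts are at full-frame (199,163.5) and (362,163.5), symmetric about the tool, and the wrist reads 4 N.

```bash
python3 - <<'E'
from h import *
d=np.load("pics/w4.npz");c=(d["K"],float(d["k"]),d["E"])
for z in(.194,.196,.198):
    a,b=atz((199,163.5),z,c),atz((362,163.5),z,c); e=b-a; L=np.linalg.norm(e);n=np.array([-e[1],e[0],0])/L  # left of e
    n=-n if n[0]<0 else n
    h=(a+b)/2-n*.0472; print(z,"L",L,"yaw",np.degrees(np.arctan2(e[1],e[0])),"head",h)
h=(a+b)/2-n*.0472
T=np.array([.5068,-.40395]); off=h[:2]-T; print("off",off)
print("TCP target",np.array([.568,-.186])-off)
print("tool shift",totool(np.r_[np.array([.568,-.186])-off-T,0]))
E
```

```text
0.194 L 0.09319847915996021 yaw -87.679047986457 head [ 0.50749634 -0.4043953   0.194     ]
0.196 L 0.0922691472242161 yaw -87.679047986457 head [ 0.50770807 -0.40438828  0.196     ]
0.198 L 0.09133981528847188 yaw -87.67904798645704 head [ 0.5079198  -0.40438127  0.198     ]
off [ 0.0011198  -0.00043127]
TCP target [ 0.5668802  -0.18556873]
tool shift [-21.59213924   0.02914775   6.83949942]
```

```bash
python3 -m handwheel '[[[-1,-1,0,0,1],[-4,-1,1.4,0,1],[-7,-1,2.4,0,1],[-10,-1,3.4,0,1],[-13,-1,4.4,0,1],[-16,-1,5.4,0,1],[-19,-1,6.2,0,1],[-21,-1,6.8,0,1],[-21.6,0,6.9,0,1],[-21.6,1,6.9,0,1],[-21.6,2,6.9,0,1],[-21.6,2,6.9,0,1]]]'
python3 -m handwheel '[[[0,0,0,0,1],[0,0,0,0,1],[0,0,0,0,1]]]'
python3 -c "
from h import *
print(bot.sense()['tcp_pos'],bot.sense()['ft_force'],totool(np.array([.5677,-.1857,.18])-bot.sense()['tcp_pos']))"
```

```text
time: 6.37
tcp_pos: [0.5667, -0.1864, 0.1811]
eef_rot: [-1.229, 1.185, -1.179]
ft_force: [-0.3, -0.2, -4.4]
width: 0.306
time: 6.62
tcp_pos: [0.5685, -0.187, 0.1843]
eef_rot: [-1.226, 1.181, -1.182]
ft_force: [0.6, -0.1, -2.7]
width: 0.307
[ 0.56854357 -0.18698417  0.18427536] [ 0.62834264 -0.1125315  -2.73932394] [-0.131558    0.42747268 -0.07971025]
```

```bash
cat > m.py <<'E'
from h import *
L=[]
for _ in range(8):
    optics.grab_frame("side"); s=bot.sense(); L.append(np.r_[s["tcp_pos"],s["ft_force"],s["ft_torque"],s["width"]])
print(np.mean(L,0).round(4),"std",np.std(L,0)[:3].round(4),bot.sense()["time"])
E
python3 m.py; python3 -c "
from h import *
p=cal('wrist');print(-p[2][:3,:3].T@p[2][:3,3])"
```

```text
[ 0.5685 -0.1865  0.1842  0.1615  0.0041 -3.7016  0.0309  0.0255 -0.0042
  0.3063] std [0.     0.0002 0.0001] 7.0167
[ 0.63708865 -0.18371985  0.3768236 ]
```

```bash
python3 -m handwheel '[[[-0.08,0.3,-0.08,0,1],[-0.08,0.6,-0.08,0,1],[-0.08,0.9,-0.08,0,1],[-0.08,1.0,-0.08,0,1],[-0.08,1.1,-0.08,0,1],[-0.08,1.2,-0.08,0,1],[-0.08,1.3,-0.08,0,1],[-0.08,1.4,-0.08,0,1],[-0.08,1.5,-0.08,0,1],[-0.08,1.5,-0.08,0,1]]]'; python3 m.py
```

```text
time: 7.85
tcp_pos: [0.5675, -0.1854, 0.1688]
eef_rot: [-1.227, 1.181, -1.181]
ft_force: [0.2, -0.2, -3.6]
width: 0.304
[ 5.676e-01 -1.855e-01  1.690e-01 -1.059e-01  5.510e-02 -3.862e+00
  2.520e-02  2.730e-02  8.000e-04  3.052e-01] std [0.     0.     0.0001] 8.25
```

No contact at the calculated depth, so the spigot appears to be entering the socket. Continuing down.

```bash
python3 -m handwheel '[[[0,0.2,0,0,1],[0,0.4,0,0,1],[0,0.6,0,0,1],[0,0.7,0,0,1],[0,0.8,0,0,1],[0,0.8,0,0,1]]]'; python3 m.py
```

```text
time: 8.75
tcp_pos: [0.5675, -0.1854, 0.1606]
eef_rot: [-1.227, 1.181, -1.181]
ft_force: [0.5, 0.2, -4.3]
width: 0.305
[ 5.6760e-01 -1.8550e-01  1.6100e-01 -4.3000e-03  3.5360e-01 -3.5735e+00
  7.9000e-03  3.1000e-03 -6.5000e-03  3.0720e-01] std [0.     0.     0.0001] 9.15
```

```bash
python3 -m handwheel '[[[0,0.2,0,0,1],[0,0.4,0,0,1],[0,0.55,0,0,1],[0,0.65,0,0,1],[0,0.75,0,0,1],[0,0.75,0,0,1],[0,0.75,0,0,1]]]'; python3 m.py
```

```text
time: 9.73
tcp_pos: [0.569, -0.186, 0.157]
eef_rot: [-1.226, 1.178, -1.183]
ft_force: [-14.1, 4.1, 39.6]
width: 0.307
[  0.569   -0.1861   0.1569 -14.0354   4.126   39.6794   0.9276   2.6963
   0.109    0.3068] std [0. 0. 0.] 10.1333
```

Contact at TCP z≈0.157 with a side load. I'll relax the push and release so the head can settle, then rise and look.

```bash
python3 -m handwheel '[[[0,-0.2,0,0,1],[0,-0.45,0,0,1],[0,-0.45,0,0,1],[0,-0.45,0,0,0.9],[0,-0.45,0,0,0.5],[0,-0.45,0,0,0],[0,-0.45,0,0,0],[0,-0.45,0,0,0],[0,-0.45,0,0,0],[0,-3,0,0,0],[0,-6,0,0,0],[0,-9,0,0,0]]]'
python3 -m handwheel '[[[0,-0.5,0,0,0],[0,-0.5,0,0,0],[0,-0.5,0,0,0]]]'
python3 - <<'E'
from h import *
s=bot.sense();c=cal("wrist");f=optics.grab_frame("wrist");cv2.imwrite("pics/w5.png",f);np.savez("pics/w5.npz",K=c[0],k=c[1],E=c[2])
g=optics.grab_frame("side");cv2.imwrite("pics/s5.png",g); print(s["tcp_pos"],s["ft_force"])
A=cv2.resize(f[100:300,160:400],(720//2*1,300)); 
B=cv2.resize(g[140:260,210:360],(375*1,300),interpolation=cv2.INTER_CUBIC)
h=cv2.imread("pics/side0.png")
cv2.imwrite("pics/c5.png",np.vstack([np.hstack([cv2.resize(f,(400,300)),A])[:, :760],np.hstack([B,cv2.resize(optics.grab_frame("scene")[110:230,230:380],(385,300),interpolation=cv2.INTER_CUBIC)])[:, :760]]))
E
```

```text
time: 11.13
tcp_pos: [0.5671, -0.1853, 0.2441]
eef_rot: [-1.228, 1.182, -1.18]
ft_force: [0.4, -0.6, 0.3]
width: 0.863
time: 11.38
tcp_pos: [0.5674, -0.1854, 0.2481]
eef_rot: [-1.227, 1.181, -1.181]
ft_force: [0.1, 0.5, -1.4]
width: 0.997
[ 0.56742355 -0.18540127  0.24807953] [ 0.12162169  0.49920233 -1.36062388]
```

View pics/c5.png

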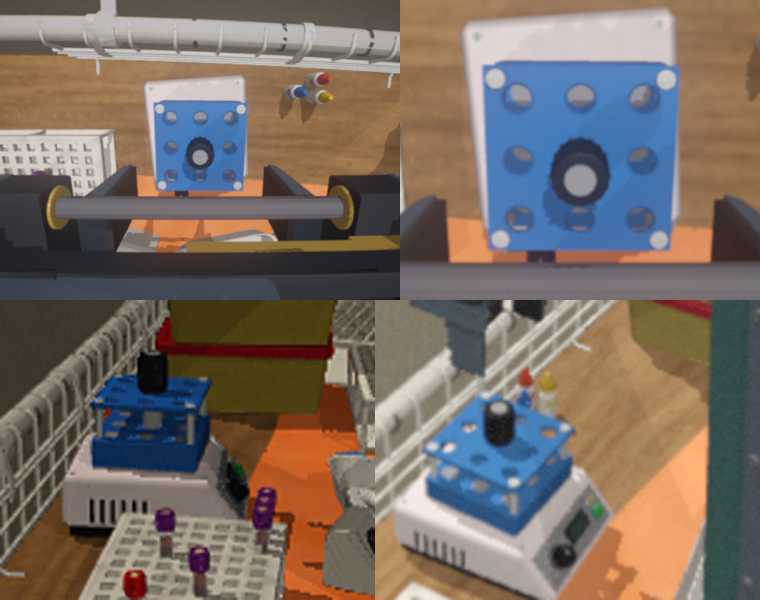

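The head looks level on the mixer in all three views. I'll measure its height and tilt from the post centroids, using picture w3 (head on the desk) as the reference.

```bash
cat > post.py <<'E'
from h import *
from scipy.optimize import least_squares
def posts(img,guess):
    out=[]
    for u,v in guess:
        u,v=int(round(u)),int(round(v)); w=img[v-9:v+10,u-9:u+10].astype(float).min(2)  # white: high red too
        m=(w>(w.max()*.75)); n,l,st,ce=cv2.connectedComponentsWithStats(m.astype(np.uint8)); k=1+np.argmax(st[1:,4]); out.append(ce[k]+[u-9,v-9])
    return np.array(out)
def fit(name,guess,S=.0944):
    d=np.load(f"pics/{name}.npz");c=(d["K"],float(d["k"]),d["E"]); uv=posts(cv2.imread(f"pics/{name}.png"),guess)
    q=np.array([[1,1,0],[1,-1,0],[-1,-1,0],[-1,1,0]])*S/2
    f=lambda p:(proj(R.from_rotvec(p[3:6]).apply(q)+p[:3],c)-uv).ravel()
    p0=np.r_[np.mean([atz(u,.1,c) for u in uv],0),0,0,0.]
    p=least_squares(f,p0).x; print(name,"xyz",p[:3].round(4),"tilt,yaw",p[3:].round(3),"res",np.abs(f(p)).max().round(2)); print(uv.round(1).tolist()); return p
E
python3 - <<'E'
from post import *
a=fit("w3",[(225.5,153),(341,153),(337,260.5),(230,260.5)])
b=fit("w5",[(223.3,152.7),(336.7,152.7),(333.3,260),(226.7,259.3)])
print("lift",b[2]-a[2],"expect 0.074")
E
```

```text
w3 xyz [ 0.5074 -0.4042  0.0739] tilt,yaw [-0.     0.003  0.039] res 0.02
[[225.2, 152.0], [340.5, 152.1], [335.9, 260.3], [229.1, 260.1]]
w5 xyz [ 0.5677 -0.1854  0.1478] tilt,yaw [0.007 0.003 0.034] res 0.03
[[223.1, 151.9], [337.0, 152.7], [332.3, 259.5], [226.5, 259.1]]
lift 0.07393539767795203 expect 0.074
```

The head is home: lifted 73.9 mm against 74 expected, level, and about 5.4 mm from the disc centre as it should be. Next is the red tube.

```bash
python3 -m handwheel '[[[-3.4,0,-0.5,0,0],[-6.8,0,-1,0,0],[-10.2,0,-1.5,0,0],[-13.6,0,-2,0,0],[-17,0,-2.5,0,0],[-20.4,0,-3,0,0],[-23.8,0,-3.5,0,0],[-27.2,0,-4,0,0],[-30.6,0.5,-4.5,0,0],[-34,1.5,-5,0,0],[-37.2,3,-5.1,0,0],[-37.2,4,-5.1,0,0]]]'
python3 -m handwheel '[[[0,0,0,0,0],[0,0,0,0,0],[0,0,0,0,0]]]'
python3 - <<'E'
from h import *
s=bot.sense();c=cal("wrist");f=optics.grab_frame("wrist");cv2.imwrite("pics/w6.png",f);np.savez("pics/w6.npz",K=c[0],k=c[1],E=c[2])
print(s["tcp_pos"])
E
```

```text
time: 12.53
tcp_pos: [0.5011, 0.188, 0.2066]
eef_rot: [-1.229, 1.18, -1.178]
ft_force: [-0.8, -0.1, 0.2]
width: 1.003
time: 12.78
tcp_pos: [0.5026, 0.1835, 0.2086]
eef_rot: [-1.227, 1.182, -1.182]
ft_force: [0.2, 0.1, -0.1]
width: 0.998
[0.50260054 0.18351276 0.20856182]
```

View pics/w6.png

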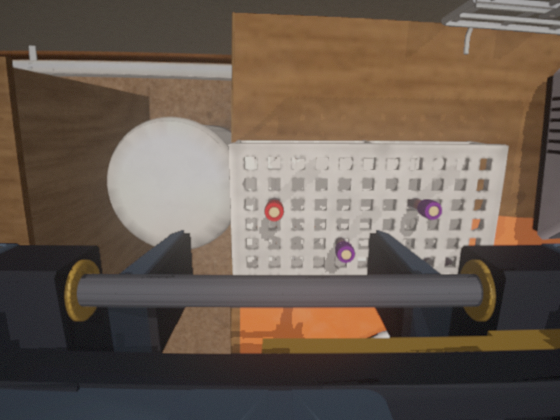

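The red cap's top is at (274,211), with purple caps at (432,210) and (345,252). I'll descend with the jaws half closed so they clear the purple tubes.

```bash
python3 - <<'E'
from h import *
d=np.load("pics/w6.npz");c=(d["K"],float(d["k"]),d["E"])
f=cv2.imread("pics/w6.png").astype(int); w=f[195:228,258:290]; m=((w[...,2]>90)&(w[...,0]<60)&(w[...,1]<70)).astype(np.uint8); n,l,st,ce=cv2.connectedComponentsWithStats(m);k=1+np.argmax(st[1:,4]);print("red blob",ce[k]+[258,195],st[k])
b=((w.min(2)>70)).astype(np.uint8);print("bright spot",[(ce2+[258,195]).round(1).tolist()+[int(s[4])] for ce2,s in zip(*(lambda t:(t[3][1:],t[2][1:]))(cv2.connectedComponentsWithStats(b)))])
for n,u,z in(("red",(274,211.5),.114),("pa",(433,210.5),.108),("pb",(346,254),.108)):print(n,atz(u,z,c).round(4))
p=atz((274,211.5),.114,c);t=np.array([p[0],p[1],.088]);s=bot.sense();print(totool(t-s["tcp_pos"]))
E
```

```text
Traceback (most recent call last):
ValueError: attempt to get argmax of an empty sequence
```

```bash
python3 - <<'E'
from h import *
d=np.load("pics/w6.npz");c=(d["K"],float(d["k"]),d["E"])
f=cv2.imread("pics/w6.png").astype(int); w=f[195:228,255:293]; m=((w[...,2]>2*w[...,0])&(w[...,2]>2*w[...,1])); y,x=np.nonzero(m);print("red bbox",x.min()+255,x.max()+255,y.min()+195,y.max()+195, f[211,274])
for n,u,z in(("red",(274,211.5),.114),("pa",(433,210.5),.108),("pb",(346,254),.108)):print(n,atz(u,z,c).round(4))
p=atz((274,211.5),.114,c);t=np.array([p[0],p[1],.088]);s=bot.sense();print(totool(t-s["tcp_pos"]))
E
```

```text
red bbox 265 282 202 220 [148 184 202]
red [0.5008 0.1883 0.114 ]
pa [0.5057 0.0503 0.108 ]
pb [0.4629 0.1228 0.108 ]
[-0.48648767 12.08721017 -0.18756778]
```

```bash
python3 -m handwheel '[[[-0.5,0,-0.2,0,0.5],[-0.5,2,-0.2,0,0.5],[-0.5,4,-0.2,0,0.5],[-0.5,6,-0.2,0,0.5],[-0.5,8,-0.2,0,0.5],[-0.5,10,-0.2,0,0.5],[-0.5,11.5,-0.2,0,0.5],[-0.5,12,-0.2,0,0.5],[-0.5,12,-0.2,0,0.5],[-0.5,12,-0.2,0,1],[-0.5,12,-0.2,0,1],[-0.5,12,-0.2,0,1]]]' 15
python3 -m handwheel '[[[0,0,0,0,1],[0,0,0,0,1],[0,0,0,0,1],[0,0,0,0,1],[0,0,0,0,1]]]'
python3 m.py
```

```text
time: 13.83
tcp_pos: [0.5009, 0.1894, 0.0896]
eef_rot: [-1.225, 1.18, -1.181]
ft_force: [0.2, 0.0, 0.7]
width: 0.315
time: 14.25
tcp_pos: [0.5004, 0.1893, 0.0886]
eef_rot: [-1.227, 1.181, -1.181]
ft_force: [0.4, -0.1, 1.9]
width: 0.159
[ 5.0030e-01  1.8930e-01  8.8600e-02  1.1480e-01  7.5700e-02  3.1583e+00
  3.5000e-02 -2.6000e-03 -6.6000e-03  1.5690e-01] std [0. 0. 0.] 14.65
```

```bash
python3 -m handwheel '[[[0,-1,0,0,1],[0,-2.5,0,0,1],[0,-4,0,0,1],[0,-6,0,0,1],[0,-8,0,0,1],[0,-10,0,0,1],[0,-12,0,0,1],[0,-14,0,0,1],[0,-15.5,0,0,1],[0,-16,0,0,1],[0,-16,0,0,1]]]'
python3 -m handwheel '[[[2,0,0,0,1],[5,0,0.2,0,1],[8.5,0,0.4,0,1],[12,0,0.6,0,1],[15.5,0,0.8,0,1],[19,0,1,0,1],[22.5,0,1.2,0,1],[26,0,1.4,0,1],[29,0,1.6,0,1],[32,0,1.7,0,1],[33.5,0,1.7,0,1],[34.1,0,1.7,0,1]]]'
python3 -m handwheel '[[[0,0,0,0,1],[0,0,0,0,1],[0,0,0,0,1],[0,0,0,0,1]]]'
python3 - <<'E'
from h import *
s=bot.sense();c=cal("wrist");f=optics.grab_frame("wrist");cv2.imwrite("pics/w7.png",f);np.savez("pics/w7.npz",K=c[0],k=c[1],E=c[2])
print(s["tcp_pos"])
H=np.array([.5677,-.1854]);y=.034;hole=H+[-.036*np.cos(y)-.036*np.sin(y),-.036*np.sin(y)+.036*np.cos(y)];print(hole)
print("axis bottom,top exp",proj([s["tcp_pos"]+[0,0,-.0806],s["tcp_pos"]+[0,0,.025]],c),"hole",proj(np.r_[hole,.143],c))
g=optics.grab_frame("side");h=optics.grab_frame("scene")
k=lambda i,a,b,n:cv2.resize(i[a:a+n*3//4,b:b+n],(400,300),interpolation=cv2.INTER_CUBIC)
cv2.imwrite("pics/c7.png",np.vstack([np.hstack([k(f,130,190,200),cv2.resize(f,(400,300))]),np.hstack([k(g,120,210,130),k(h,90,220,130)])]))
E
```

```text
time: 15.57
tcp_pos: [0.5006, 0.1894, 0.2498]
eef_rot: [-1.225, 1.18, -1.181]
ft_force: [0.2, -0.3, -1.6]
width: 0.158
time: 16.57
tcp_pos: [0.5296, -0.1527, 0.2471]
eef_rot: [-1.227, 1.184, -1.181]
ft_force: [-0.0, -0.1, -0.8]
width: 0.154
time: 16.9
tcp_pos: [0.5302, -0.1498, 0.2483]
eef_rot: [-1.228, 1.18, -1.18]
ft_force: [-0.2, -0.4, -1.0]
width: 0.156
[ 0.53016455 -0.14979479  0.24829507]
[ 0.53049704 -0.15064457]
axis bottom,top exp [[279.7101793  213.6863494 ]
 [279.48853053 263.91003101]] hole [[280.72927695 206.45485144]]
```

View pics/c7.png

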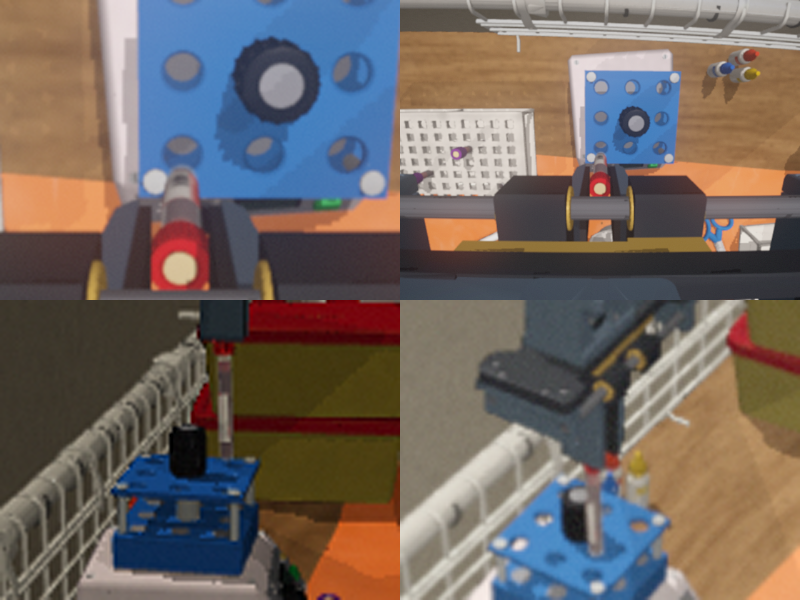

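The tube hangs nearly vertical: cap top at (280.5,263.5) and foot around (280.5,215), against an expected (279.7,214). The chosen corner hole is at (280.7,206.5), so I'll lower in steps.

```bash
python3 -m handwheel '[[[0.08,0.5,0,0,1],[0.08,1,0,0,1],[0.08,1.5,0,0,1],[0.08,2,0,0,1],[0.08,2.3,0,0,1],[0.08,2.6,0,0,1],[0.08,2.9,0,0,1],[0.08,3.2,0,0,1],[0.08,3.5,0,0,1],[0.08,3.5,0,0,1],[0.08,3.5,0,0,1]]]'; python3 m.py
```

```text
time: 17.97
tcp_pos: [0.5302, -0.1516, 0.2133]
eef_rot: [-1.227, 1.181, -1.181]
ft_force: [-0.1, 0.7, 0.2]
width: 0.159
[ 0.5303 -0.1517  0.2136 -0.1122  0.0915 -0.1426  0.0513  0.0216 -0.0071
  0.1563] std [0. 0. 0.] 18.3667
```

The foot is 10 mm below the deck top with no force. I'll correct 1 mm sideways and go down to about 1.5 mm above the bottom.

```bash
python3 -m handwheel '[[[-0.05,0.3,0,0,1],[-0.1,0.7,0,0,1],[-0.1,1.1,0,0,1],[-0.1,1.5,0,0,1],[-0.1,1.9,0,0,1],[-0.1,2.2,0,0,1],[-0.1,2.5,0,0,1],[-0.1,2.7,0,0,1],[-0.1,2.75,0,0,1],[-0.1,2.75,0,0,1]]]'; python3 m.py
```

```text
time: 19.2
tcp_pos: [0.5302, -0.1507, 0.1858]
eef_rot: [-1.227, 1.181, -1.181]
ft_force: [0.2, -0.6, -0.4]
width: 0.161
[ 0.5303 -0.1507  0.1861 -0.2293  0.168  -0.0892  0.0269  0.0237 -0.0027
  0.1568] std [0.     0.     0.0001] 19.6
```

```bash
python3 -m handwheel '[[[0,0,0,0,0.8],[0,0,0,0,0.75],[0,0,0,0,0.7],[0,0,0,0,0.6],[0,0,0,0,0.6],[0,-1,0,0,0.6],[0,-3,0,0,0.6],[0,-6,0,0,0.6],[0,-9,0,0,0.6],[0,-11,-2,0,0.6],[0,-11,-5,0,0.6],[0,-11,-7,0,0.6]]]'
python3 -m handwheel '[[[0,0,0,0,0.6],[0,0,0,0,0.6],[0,0,0,0,0.6],[0,0,0,0,0.6]]]'
python3 - <<'E'
from h import *
s=bot.sense();c=cal("wrist");f=optics.grab_frame("wrist");cv2.imwrite("pics/w8.png",f);np.savez("pics/w8.npz",K=c[0],k=c[1],E=c[2])
print(s["tcp_pos"]);H=np.array([.5677,-.1854,.148]);q=np.array([[1,1,0],[1,-1,0],[-1,-1,0],[-1,1,0]])*.0472
print("posts exp",proj(R.from_rotvec([0,0,.034]).apply(q)+H,c).round(1).tolist(),"cap top exp",proj((.5305,-.1506,.210),c))
g=optics.grab_frame("side");h=optics.grab_frame("scene")
k=lambda i,a,b,n:cv2.resize(i[a:a+n*3//4,b:b+n],(400,300),interpolation=cv2.INTER_CUBIC)
cv2.imwrite("pics/c8.png",np.vstack([np.hstack([k(f,40,190,200),cv2.resize(f,(400,300))]),np.hstack([k(g,120,210,130),k(h,90,220,130)])]))
E
```

```text
time: 20.6
tcp_pos: [0.4594, -0.1534, 0.2978]
eef_rot: [-1.226, 1.179, -1.182]
ft_force: [0.2, 0.8, 0.6]
width: 0.397
time: 20.93
tcp_pos: [0.461, -0.1534, 0.2961]
eef_rot: [-1.227, 1.181, -1.181]
ft_force: [-0.6, 0.8, -0.2]
width: 0.403
[ 0.46098163 -0.1533941   0.29613787]
posts exp [[267.9, 30.1], [372.9, 31.4], [366.8, 137.9], [268.0, 137.0]] cap top exp [[279.72873602 124.81236155]]
```

View pics/c8.png

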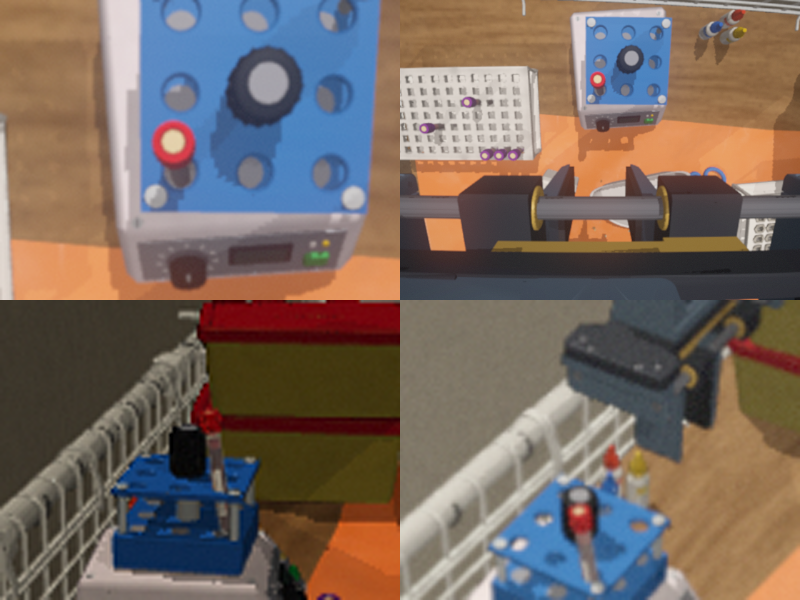

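The tube stands in the front-left corner hole, leaning away from the robot: cap top at (277,111.5) against (279.7,124.8) if it were upright. The head's posts are where predicted. I'll put a number on the lean before deciding.

```bash
python3 - <<'E'
from post import *
p=fit("w8",[(267.9,30.1),(372.9,31.4),(366.8,137.9),(268,137)])
for n in("w8","w9"):
    if n=="w9":
        bot.sense();c=cal("wrist");f=optics.grab_frame("wrist");cv2.imwrite("pics/w9.png",f)
    else:
        d=np.load("pics/w8.npz");c=(d["K"],float(d["k"]),d["E"]);f=cv2.imread("pics/w8.png")
    w=f[98:128,262:294].astype(float);m=((w[...,2]>2*w[...,0])&(w[...,2]>1.6*w[...,1])).astype(np.uint8)
    cn=max(cv2.findContours(m,0,1)[0],key=cv2.contourArea);hull=np.zeros_like(m);cv2.fillPoly(hull,[cn],1)
    top=(hull==1)&(w[...,0]>60);y,x=np.nonzero(top);u=np.array([x.mean()+262,y.mean()+98]);y2,x2=np.nonzero(hull)
    print(n,"top spot",u.round(1),len(x),"cap blob",(x2.mean()+262).round(1),(y2.mean()+98).round(1),x2.min()+262,x2.max()+262,y2.min()+98,y2.max()+98)
    hole=np.array([.5305,-.1506]); P=atz(u,.2095,c)
    # axis passes hole rim: foot within hole column +-1.5mm
    print("cap top",P.round(4),"dev",(P[:2]-hole)*1e3,"mean lean over 105mm",np.linalg.norm(P[:2]-hole)/.105, "over 66mm above deck -1.5",(np.linalg.norm(P[:2]-hole)-1.5e-3)/.066)
E
```

```text
w8 xyz [ 0.5672 -0.1847  0.1487] tilt,yaw [-0.003  0.018  0.03 ] res 0.18
[[267.4, 30.5], [372.4, 32.3], [366.2, 138.5], [266.9, 137.4]]
w8 top spot [276.4 111.3] 332 cap blob 276.4 111.3 267 286 101 121
cap top [ 0.5405 -0.1476  0.2095] dev [10.02058217  2.95469434] mean lean over 105mm 0.09949636700485114 over 66mm above deck -1.5 0.13556240205317227
w9 top spot [276.5 110.8] 332 cap blob 276.5 110.8 267 286 101 121
cap top [ 0.5406 -0.1476  0.2095] dev [10.07349822  2.99379074] mean lean over 105mm 0.10008529217236338 over 66mm above deck -1.5 0.13649932845603263
```

The lean is somewhere between 0.10 and 0.136 rad, too close to the 0.15 limit. I'll regrip the cap lightly and pull it back towards the robot to straighten it.

```bash
python3 -m handwheel '[[[-0.1,0,3,0,0.6],[-0.25,0,6,0,0.6],[-0.25,0,7.2,0,0.6],[-0.25,3,7.2,0,0.6],[-0.25,6,7.2,0,0.6],[-0.25,8.5,7.2,0,0.6],[-0.25,10,7.2,0,0.6],[-0.25,10.6,7.2,0,0.6],[-0.25,10.6,7.2,0,0.6]]]' 6
python3 m.py
python3 -m handwheel '[[[0,0,0,0,1],[0,0,0,0,1],[0,0,0,0,1],[0,0,0,0,1],[0,0,0,0,1],[0,0,0,0,1]]]'; python3 m.py
```

```text
time: 21.88
tcp_pos: [0.5314, -0.1478, 0.1886]
eef_rot: [-1.228, 1.183, -1.179]
ft_force: [0.6, 0.1, 0.3]
width: 0.401
[ 5.326e-01 -1.483e-01  1.909e-01  1.005e-01  9.000e-03  2.130e-01
  1.110e-02  3.380e-02  4.000e-04  4.003e-01] std [0.0002 0.0001 0.0004] 22.2833
time: 22.78
tcp_pos: [0.5321, -0.1481, 0.1899]
eef_rot: [-1.227, 1.181, -1.181]
ft_force: [0.5, 0.2, -0.5]
width: 0.008
[ 0.5321 -0.1481  0.1899  0.4344 -0.2791  0.0104  0.0236  0.0069  0.0163
  0.0045] std [0. 0. 0.] 23.1833
```

The fingers shut on nothing (opening 0), so the cap either slipped out or was not where I thought. I'll rise and measure again.

```bash
python3 -m handwheel '[[[0,-1,0,0,1],[0,-4,0,0,1],[0,-7,0,0,1],[0,-10,-1,0,1],[0,-10.6,-4,0,0.6],[0,-10.6,-7.2,0,0.6],[0,-10.6,-7.2,0,0.6],[0,-10.6,-7.2,0,0.6],[0,-10.6,-7.2,0,0.6]]]'
cat > cap.py <<'E'
from post import *
import sys
n=sys.argv[1]
c=cal("wrist");f=optics.grab_frame("wrist");cv2.imwrite(f"pics/{n}.png",f);np.savez(f"pics/{n}.npz",K=c[0],k=c[1],E=c[2])
H=np.array([.5677,-.1854,.148]);q=np.array([[1,1,0],[1,-1,0],[-1,-1,0],[-1,1,0]])*.0472
p=fit(n,proj(R.from_rotvec([0,0,.034]).apply(q)+H,c))
e=proj((.5305,-.1506,.21),c)[0];g=f.astype(float)
def redblobs(g):
    m=((g[...,2]>2*g[...,0])&(g[...,2]>2*g[...,1])&(g[...,2]>60)).astype(np.uint8)
    N,l,st,ce=cv2.connectedComponentsWithStats(cv2.morphologyEx(m,cv2.MORPH_CLOSE,np.ones((5,5))));return [(ce[i].round(1).tolist(),st[i].tolist()) for i in range(1,N) if st[i,4]>60]
print("expected",e); print("wrist",redblobs(g))
for s in("scene","side"):
    h=optics.grab_frame(s);cv2.imwrite(f"pics/{n}_{s}.png",h);cc=cal(s);print(s,[b for b in redblobs(h.astype(float))][:0],"exp cap centre upright",proj((.5305,-.1506,.202),cc)[0].round(1))
    a=proj((.535,-.1506,.202),cc)[0].astype(int);w=h[a[1]-20:a[1]+20,a[0]-20:a[0]+20].astype(float);print([ [np.add(b[0],a-20).tolist(),b[1]] for b in redblobs(np.where(w.max(2,keepdims=True)>0,w,0))] , [ (b[0]) for b in []])
i=[b for b in redblobs(g) if np.hypot(*(np.array(b[0])-e))<40]
for b in i:
    P=atz(b[0],.2095,c);print("cap",P.round(4),"dev mm",((P[:2]-[.5305,-.1506])*1e3).round(1))
E
python3 cap.py w10
```

```text
time: 23.93
tcp_pos: [0.4606, -0.151, 0.2967]
eef_rot: [-1.226, 1.18, -1.182]
ft_force: [-0.7, -0.7, -0.8]
width: 0.343
w10 xyz [ 0.5673 -0.1846  0.1484] tilt,yaw [-0.014  0.025  0.029] res 0.19
[[270.0, 30.7], [374.7, 32.2], [368.5, 138.2], [269.2, 137.1]]
expected [282.77786045 124.50265197]
wrist [([474.5, 20.3], [467, 14, 18, 15, 182]), ([279.6, 111.5], [270, 101, 20, 21, 214])]
scene [] exp cap centre upright [282.8 160.8]
[[[278.2, 160.4], [13, 16, 9, 10, 68]]] []
side [] exp cap centre upright [281.9 158.2]
[[[283.1, 157.7], [12, 9, 28, 16, 179]]] []
cap [ 0.5402 -0.1477  0.2095] dev mm [9.7 2.9]
```

```bash
python3 - <<'E'
from h import *
d=np.load("pics/w10.npz");cw=(d["K"],float(d["k"]),d["E"]);cs=cal("scene");ci=cal("side")
for z in(.17,.18,.19,.2,.21): 
    p=atz((279.6,111.5),z,cw); print(z,p.round(4),"scene",proj(p,cs)[0].round(1),"side",proj(p,ci)[0].round(1))
for n,u0,v0 in(("scene",266,146),("side",274,146)):
    h=cv2.imread(f"pics/w10_{n}.png").astype(int)[v0:v0+26,u0:u0+26]; 
    print(n);print("\n".join("".join("R" if p[2]>2*p[1] and p[2]>2*p[0] and p[2]>60 else ("B" if p[0]>1.5*p[2] and p[0]>50 else ("#" if p.max()<45 else ("w" if p.min()>130 else "."))) for p in r) for r in h))
E
```

```text
0.17 [ 0.5417 -0.1477  0.17  ] scene [278.4 169.3] side [277.3 170.5]
0.18 [ 0.5413 -0.1477  0.18  ] scene [278.5 166.4] side [277.4 166.7]
0.19 [ 0.5409 -0.1477  0.19  ] scene [278.6 163.4] side [277.6 162.9]
0.2 [ 0.5405 -0.1477  0.2   ] scene [278.7 160.4] side [277.8 159.1]
0.21 [ 0.5401 -0.1477  0.21  ] scene [278.8 157.4] side [278.  155.2]
scene
wwwwwwwwwwww..w.wwwww.Bwww
wwwwwwwwwww...wwwwwwwBB.w.
ww.wBwwwwwBB..wwww..BBBB..
w..BBBww.BBBBBwww...BBBB..
..BBBBBBBBB.......w.BBBBBw
.BBBBBBBB..www..BBBBBBBBBw
BBBBBB...wwwwww..BBBBBBBBw
BBBBBB...wwwwww..BBBBBBBBw
BBBBBBB...wwwww...BBBBBBBB
BBBBBBB.........##BBBBBBBB
BBBBBBB.......RR.#BBBBBBBB
BBBBBBB.RR..w.RR.#BBB.BBBB
BBBBBBB#RR.ww.RRR#....BBBB
...BBBB#RRR..RRRR#BBBBBBBB
..w.BBB..RRRRRRRR.BBBBBBBB
www.BBB..RRRRRRRR#BBBBBBBB
wwBBBBBB.RRRRRRRR.BBBBBBBB
BBBBBBBB#RRRRRRRR#BBBBBBBB
BBBBBBBB#.RRRRR...BBBBBBBB
BBBBBBBB##R.R....BBBBBBBBB
BBBBBBBBB#.......BBBBBBBBB
BBBBBBBBBB.......BBBBBBBBB
BBBBBBBBBBB......BBBBBBBBB
BBBBBBBBBBBB.....BBBBBBBBB
BBBBBBBBBBBB.....BBBBBBBBB
BBBBBBBBBBBB.....BBBBBBBBB
side
..........................
...R......................
..RR......................
.RRR......................
.RRRR.....................
RRRRR.....................
RRRRR.....................
RRRRR.....................
RRRRR.....................
RRRRRRR...................
RRRRRRRR..................
RRRRRRRR..................
RRRRRRRRRRRRRRRRRRRRRRRRRR
RRRRRRRRRRRRRRRRRRRRRRRRRR
.RRRRRRR.RRRRRRRRRRRRRRRRR
#.RRRRRR.RRRRRRRRRRRRRRRRR
##RRRRRR..........RRRRRRRR
###.......................
###.......................
###.......................
###.......................
###.......................
###.......................
###.......................
###.......................
###B.....BBBBBB...........
```

The cap's top is at (0.540,−0.148,0.210), so the tube is on the bottom. I'd regripped 8 mm off centre, and this time I'll centre on the cap.

```bash
python3 -m handwheel '[[[-0.1,0,3,0,0.6],[-0.25,0,6,0,0.6],[-0.25,0,8,0,0.6],[-0.25,3,8,0,0.6],[-0.25,6,8,0,0.6],[-0.25,8.5,8,0,0.6],[-0.25,10,8,0,0.6],[-0.25,10.6,8,0,0.6],[-0.25,10.6,8,0,0.6],[-0.25,10.6,8,0,0.6]]]' 10
python3 -m handwheel '[[[0,0,0,0,1],[0,0,0,0,1],[0,0,0,0,1],[0,0,0,0,1],[0,0,0,0,1],[0,0,0,0,1]]]'; python3 m.py
```

```text
time: 24.92
tcp_pos: [0.5406, -0.1453, 0.1904]
eef_rot: [-1.227, 1.181, -1.181]
ft_force: [-0.3, -0.5, 1.0]
width: 0.401
time: 25.42
tcp_pos: [0.5401, -0.1453, 0.1901]
eef_rot: [-1.227, 1.181, -1.181]
ft_force: [0.1, -0.1, 0.0]
width: 0.011
[ 0.54   -0.1453  0.19   -0.1166  0.0426 -0.1118  0.0289  0.0162  0.0075
  0.0054] std [0.     0.     0.0001] 25.8167
```

```bash
python3 - <<'E'
from h import *
s=bot.sense();c=cal("wrist");f=optics.grab_frame("wrist");cv2.imwrite("pics/w11.png",f)
print(s["tcp_pos"],"if at (.54,-.148,.21):",proj([(.54,-.148,.21),(.54,-.148,.2)],c).round(1).tolist(), "tcp",proj(s["tcp_pos"],c).round(1))
def show(h,u0,v0,n=40,m=30):
    h=h.astype(int)[v0:v0+m,u0:u0+n]
    print("\n".join("".join("R" if p[2]>2*p[1] and p[2]>2*p[0] and p[2]>50 else ("B" if p[0]>1.5*p[2] and p[0]>50 else ("#" if p.max()<45 else ("w" if p.min()>130 else "."))) for p in r) for r in h))
show(f,240,205,80,70)
h=optics.grab_frame("scene");cv2.imwrite("pics/w11_scene.png",h);show(h,262,136,40,34)
E
```

```text
[ 0.54003567 -0.1452998   0.18992029] if at (.54,-.148,.21): [[284.7, 260.6], [284.5, 253.8]] tcp [[279.6 247.5]]
..wwwwwwwwwwwwwwwwwwwBBBBBBBBBBBBBBBBBBBBBBBBBBBBBBBBBBBBBBBBBBBBBBBBBBBBBBBBBBB
..wwwwwwwwwwwwwwwwwwwBBBBBBBBBBBBBBBBBBBBBBBBBBBBBBBBBBBBBBBBBBBBBBBBBBBBBBBBBBB
...wwwwwwwwwwwwwwwwwwBBBBBBBBBBBBBBBBBBBBBBBBBBBBBBBBBBBBBBBBBBBBBBBBBBBBBBBBBBB
...wwwwwwwwwwwwwwwwwwBBBBBBBBBBBBBBBBBBBBBBBBBBBBBBBBBBBBBBBBBBBBBBBBBBBBBBBBBBB
...wwwwwwwwwwwwwwwwwwBBBBBBBBBBBBBBBBBBBBBBBBBBBBBBBBBBBBBBBBBBBBBBBBBBBBBBBBBBB
...wwwwwwwwwwwwwwwwwwBBBBBBBBBBBBBBBBBBBBBBBBBBBBBBBBBBBBBBBBBBBBBBBBBBBBBBBBBBB
...wwwwwwwwwwwwwwwwwwBBBBBBBBBBBBBBBBBBBBBBBBBBBBBBBBBBBBBBBBBBBBBBBBBBBBBBBBBBB
...wwwwwwwwwwwwwwwwwwBBBBBBBBBBBBBBBBBBBBBBBBBBBBBBBBBBBBBBBBBBBBBBBBBBBBBBBBBBB
...wwwwwwwwwwwwwwwwwwBBBBBBBBBBBBBBBBBBBBBBBBBBBBBBBBBBBBBBBBBBBBBBBBBBBBBBBBBBB
...wwwwwwwwwwwwwwwwwwBBBBBBBBBBBBBBBBBBBBBBBBBBBBBBBBBBBBBBBBBBBBBBBBBBBBBBBBBBB
...wwwwwwwwwwwwwwwwwwBBBBBBBBBBBBBBBBBBBBBBBBBBBBBBBBBBBBBBBBBBBBBBBBBBBBBBBBBBB
...wwwwwwwwwwwwwwwwwwBBBBBBBBBBBBBBBBBBBBBBBBBBBBBBBBBBBBBBBBBBBBBBBBBBBBBBBBBBB
....wwwwwwwwww
[... 5377 characters left out ...]
...
........................BBBBB...wwww....
........................BBBBBBB.wwwww...
.BBBB...................BBBBBBBB.wwwww..
BBBBBBBB................BBBBBBBBBBB.ww..
BBBBBBBBBB..............B.BBBBBBBBBBB...
BBBBBBBBBBB...............BBBBBBBBBBBBBB
BBB....BBBB............BBBBBBBBBBBBBBBBB
BB.w.ww.BBB..RRR......BBBBBBBBBBBBBBBBBB
BBwwwwwwBBB#RRRRRRR..BBBBBBBBBBBBBB..BBB
BBBwwwBBBBB.RRRRRRRR..BBBBBBBBBBB......B
BBBBBBBBBBBB#RRRRRRRR#BBBBBBBBBBB......B
BBBBBBBBBBBB#.RRRRR...BBBBBBBBBBBB...wBB
BBBBBBBBBBBB##..R....BBBBBBBBBBBBBBBBBBB
BBBBBBBBBBBBB#.......BBBBBBBBBBBBBBBBBBB
BBBBBBBBBBBBBB.......BBBBBBBBBBBBBBBBBBB
BBBBBBBBBBBBBBB......BBBBBBBBBBBBBBBBBBB
BBBBBBBBBBBBBBBB.....BBBBBBBBBBBBBBBBBBB
```

In the scene picture the shut fingers sit above the cap: red is visible below the tips, and the wrist force is zero. The tips are higher than I assumed, and the earlier successful grip was 6 mm lower relative to the cap. I'll open, shift clear of the knob, and go about 1 cm lower.

```bash
python3 -m handwheel '[[[0,-0.5,0,0,0.6],[0,-0.5,0,0,0.6],[0.25,-0.5,-0.5,0,0.6],[0.25,-0.5,-0.5,0,0.6],[0.25,-0.2,-0.5,0,0.6],[0.25,0.2,-0.5,0,0.6],[0.25,0.6,-0.5,0,0.6],[0.25,0.9,-0.5,0,0.6],[0.25,0.9,-0.5,0,0.6]]]' 10; python3 m.py
python3 -m handwheel '[[[0,0,0,0,1],[0,0,0,0,1],[0,0,0,0,1],[0,0,0,0,1],[0,0,0,0,1],[0,0,0,0,1]]]'; python3 m.py
```

```text
time: 26.67
tcp_pos: [0.5347, -0.1478, 0.1799]
eef_rot: [-1.228, 1.182, -1.18]
ft_force: [0.1, -0.1, -1.0]
width: 0.399
[ 0.5352 -0.148   0.1809 -0.3039  0.1358 -0.0326  0.0392  0.0048 -0.0101
  0.3998] std [0.0001 0.0001 0.0003] 27.0667
time: 27.57
tcp_pos: [0.5351, -0.148, 0.181]
eef_rot: [-1.227, 1.181, -1.181]
ft_force: [0.5, -0.8, 0.6]
width: 0.169
[ 0.5351 -0.148   0.1809  0.1271 -0.0787 -0.0091  0.0192  0.0285  0.0074
  0.1654] std [0. 0. 0.] 27.9667
```

```bash
python3 -m handwheel '[[[0.1,0,-0.2,0,1],[0.15,0,-0.4,0,1],[0.2,0,-0.6,0,1],[0.25,0,-0.8,0,1],[0.25,0,-1,0,1],[0.25,0,-1.1,0,1],[0.25,0,-1.1,0,1],[0.25,0,-1.1,0,1]]]'; python3 m.py
python3 -m handwheel '[[[0,0,0,0,0.85],[0,0,0,0,0.8],[0,0,0,0,0.75],[0,0,0,0,0.7],[0,0,0,0,0.6],[0,0,0,0,0.6],[0,-3,0,0,0.6],[0,-6,0,0,0.6],[0,-9,-2,0,0.6],[0,-11.5,-5,0,0.6],[0,-11.5,-6.3,0,0.6],[0,-11.5,-6.3,0,0.6]]]'
python3 -m handwheel '[[[0,0,0,0,0.6],[0,0,0,0,0.6],[0,0,0,0,0.6]]]'
python3 cap.py w12
```

```text
time: 28.63
tcp_pos: [0.5243, -0.1509, 0.181]
eef_rot: [-1.227, 1.181, -1.181]
ft_force: [0.8, 1.1, 2.6]
width: 0.169
[ 5.2430e-01 -1.5090e-01  1.8100e-01  4.4920e-01  7.2710e-01  3.7099e+00
  1.4480e-01 -1.8370e-01 -3.3000e-03  1.6850e-01] std [0. 0. 0.] 29.0333
time: 30.03
tcp_pos: [0.4599, -0.1535, 0.297]
eef_rot: [-1.226, 1.179, -1.183]
ft_force: [0.2, 0.1, -0.5]
width: 0.402
time: 30.28
tcp_pos: [0.4616, -0.1532, 0.2949]
eef_rot: [-1.228, 1.182, -1.18]
ft_force: [-0.6, 0.4, -0.0]
width: 0.403
w12 xyz [ 0.5675 -0.1844  0.1483] tilt,yaw [-0.013  0.02   0.049] res 0.09
[[266.4, 31.5], [371.8, 30.8], [367.6, 137.7], [267.8, 138.5]]
expected [280.05949561 125.42080561]
wrist [([474.4, 19.9], [467, 14, 18, 14, 183]), ([277.6, 105.2], [268, 94, 20, 22, 216])]
scene [] exp cap centre upright [282.8 160.8]
[[[276.8, 159.9], [12, 16, 9, 9, 66]]] []
side [] exp cap centre upright [281.9 158.2]
[[[282.8, 157.9], [12, 9, 28, 17, 179]]] []
cap [ 0.5454 -0.1481  0.2095] dev mm [14.9  2.5]
```

The flat pads hold the tube's tilt, so pulling the cap just dragged the foot along and the lean grew. Better is to turn the jaws 90° so they close along the lean direction: the vertical pads then force the tube upright, over the hole's centre.

```bash
python3 - <<'E'
from h import *
s=bot.sense();print(s["q"].round(3),s["tcp_pos"]);print(totool(np.array([.5305,-.1475,.295])-s["tcp_pos"]))
E
python3 -m handwheel '[[[0,0,0,1.1,0.3],[0,0,0,2.2,0.3],[0,0,0,3.3,0.3],[0,0,0,4.4,0.3],[0,0,0,5.5,0.3],[0,0,0,6.6,0.3],[0,0,0,7.7,0.3],[0,0,0,8.8,0.3],[0,0,0,9.9,0.3],[0,0,0,11,0.3],[0,0,0,12.1,0.3],[0,0,0,13.2,0.3]]]'
python3 -m handwheel '[[[0,0,0,1,0.3],[0,0,0,1.8,0.3],[0,0,0,1.8,0.3],[0,0,0,1.8,0.3],[0,0,0,1.8,0.3]]]'
python3 - <<'E'
from h import *
s=bot.sense();Rm=R.from_rotvec(s["eef_rot"]).as_matrix();print(s["q"].round(3),Rm.round(3).tolist(),s["tcp_pos"],s["width"]);print(totool(np.array([.5305,-.1475,.178])-s["tcp_pos"]))
E
```

```text
[-0.368 -0.09   2.077  0.     1.156  1.164] [ 0.46154358 -0.15318643  0.29519316]
[-0.30244144  0.01121575  6.91245363]
time: 31.43
tcp_pos: [0.4615, -0.1532, 0.2955]
eef_rot: [-0.235, 2.105, -2.104]
ft_force: [0.2, 0.4, 0.5]
width: 0.699
time: 31.85
tcp_pos: [0.4614, -0.1533, 0.2958]
eef_rot: [-0.046, 2.201, -2.201]
ft_force: [0.2, 0.1, -0.3]
width: 0.7
[-0.369 -0.092  2.077 -0.     1.157  2.732] [[-0.999, -0.0, 0.041], [-0.041, 0.0, -0.999], [0.0, -1.0, -0.0]] [ 0.46137858 -0.15328564  0.29575588] 0.7002394645541111
[-6.93343567 11.77367727 -0.29136912]
```

```bash
python3 -m handwheel '[[[-3,0,-0.2,0,0.3],[-6,0,-0.3,0,0.3],[-6.9,0,-0.3,0,0.3],[-6.9,3,-0.3,0,0.3],[-6.9,6,-0.3,0,0.3],[-6.9,8.5,-0.3,0,0.3],[-6.9,10,-0.3,0,0.3],[-6.9,11,-0.3,0,0.3],[-6.9,11.7,-0.3,0,0.3],[-6.9,11.7,-0.3,0,0.3],[-6.9,11.7,-0.3,0,0.3]]]' 10; python3 m.py
python3 -m handwheel '[[[0,0,0,0,0.6],[0,0,0,0,0.7],[0,0,0,0,0.8],[0,0,0,0,1],[0,0,0,0,1],[0,0,0,0,1],[0,0,0,0,1],[0,0,0,0,1]]]'; python3 m.py
```

```text
time: 32.77
tcp_pos: [0.5304, -0.1478, 0.1795]
eef_rot: [-0.042, 2.201, -2.202]
ft_force: [-0.7, 0.5, 0.2]
width: 0.698
[ 0.5305 -0.1478  0.1797  0.1884 -0.0431  0.1573  0.1111 -0.0081 -0.0008
  0.7007] std [0.0002 0.0001 0.0003] 33.1667
time: 33.83
tcp_pos: [0.5301, -0.1477, 0.1789]
eef_rot: [-0.042, 2.202, -2.202]
ft_force: [-0.8, -0.1, -0.1]
width: 0.171
[ 0.5301 -0.1477  0.1789  0.2906  0.0213 -0.1533  0.1574 -0.019   0.0059
  0.1716] std [0. 0. 0.] 34.2333
```

Gripped. I'll squeeze to align it, lift 5 mm to free the foot, set it down and release.

```bash
python3 -m handwheel '[[[0,0,0,0,1],[0,0,0,0,1],[0,-0.3,0,0,1],[0,-0.6,0,0,1],[0,-0.6,0,0,1],[0,-0.6,0,0,1],[0,-0.6,0,0,1],[0,-0.3,0,0,1],[0,-0.1,0,0,1],[0,0,0,0,1],[0,0,0,0,1],[0,0,0,0,1]]]' 30; python3 m.py
python3 -m handwheel '[[[0,0,0,0,0.82],[0,0,0,0,0.8],[0,0,0,0,0.78],[0,0,0,0,0.7],[0,0,0,0,0.5],[0,0,0,0,0.5],[0,-3,0,0,0.5],[0,-6,0,0,0.5],[3,-9,0,0,0.5],[6,-11.7,0,0,0.5],[6.9,-11.7,0,0,0.5],[6.9,-11.7,0,0,0.5]]]'
python3 -m handwheel '[[[0,0,0,0,0.5],[0,0,0,0,0.5],[0,0,0,0,0.5]]]'
python3 cap.py w13
```

```text
time: 35.23
tcp_pos: [0.5301, -0.1477, 0.1788]
eef_rot: [-0.042, 2.202, -2.202]
ft_force: [-0.8, -0.8, 0.8]
width: 0.163
[ 0.5301 -0.1477  0.1789  0.0613  0.1859  0.1149  0.1363  0.0017  0.005
  0.1609] std [0. 0. 0.] 35.6333
time: 36.63
tcp_pos: [0.4603, -0.1505, 0.2974]
eef_rot: [-0.038, 2.2, -2.202]
ft_force: [0.4, 0.8, 0.2]
width: 0.497
time: 36.88
tcp_pos: [0.4615, -0.1501, 0.2948]
eef_rot: [-0.044, 2.204, -2.202]
ft_force: [-0.2, -0.6, 0.4]
width: 0.502
w13 xyz [ 0.5665 -0.1849  0.1495] tilt,yaw [-0.003  0.017  0.05 ] res 0.05
[[128.8, 206.0], [117.8, 107.9], [217.6, 105.9], [222.5, 205.3]]
expected [194.60647923 208.48174656]
wrist [([187.7, 210.7], [177, 200, 22, 22, 246])]
scene [] exp cap centre upright [282.8 160.8]
[[[278.6, 160.4], [14, 16, 8, 10, 71]]] []
side [] exp cap centre upright [281.9 158.2]
[[[283.1, 157.6], [12, 9, 28, 16, 180]]] []
cap [ 0.5363 -0.1484  0.2095] dev mm [5.8 2.2]
```

The lean is now about 0.07–0.09 rad. A view from straight above will confirm it.

```bash
python3 -m handwheel '[[[-2.5,0,-2.3,0,0.5],[-5,0,-4.6,0,0.5],[-7.4,0,-7,0,0.5],[-7.4,0,-7,0,0.5],[-7.4,0,-7,0,0.5],[-7.4,0,-7,0,0.5]]]'
python3 cap.py w14; python3 - <<'E'
from h import *
d=np.load("pics/w14.npz");c=(d["K"],float(d["k"]),d["E"]);print("cam",-c[2][:3,:3].T@c[2][:3,3])
s=cal("side");f=cv2.imread("pics/w14.png").astype(int)
def show(h,u0,v0,n,m):
    h=h[v0:v0+m,u0:u0+n]
    print("\n".join("".join("R" if p[2]>2*p[1] and p[2]>2*p[0] and p[2]>50 else ("B" if p[0]>1.5*p[2] and p[0]>50 else ("#" if p.max()<45 else ("w" if p.min()>110 else "."))) for p in r) for r in h))
e=proj((.5363,-.1484,.2095),c)[0].astype(int);print(e,"hole (deck)",proj((.5295,-.1507,.143),c));show(f,e[0]-30,e[1]-22,60,48)
E
```

```text
time: 37.53
tcp_pos: [0.5322, -0.0775, 0.2953]
eef_rot: [-0.044, 2.202, -2.202]
ft_force: [-0.8, -0.6, 1.1]
width: 0.495
w14 xyz [ 0.5674 -0.1844  0.1481] tilt,yaw [-0.012  0.015  0.049] res 0.05
[[197.8, 134.6], [191.5, 27.5], [297.0, 25.6], [296.9, 133.7]]
expected [285.26542955 120.06332945]
wrist [([275.1, 123.8], [265, 114, 20, 21, 203])]
scene [] exp cap centre upright [282.8 160.8]
[[[278.6, 160.5], [14, 16, 8, 10, 68]]] []
side [] exp cap centre upright [281.9 158.2]
[[[283.1, 157.6], [12, 9, 28, 16, 180]]] []
cap [ 0.5382 -0.1475  0.2095] dev mm [7.7 3.1]
cam [ 0.53521526 -0.14615355  0.48810277]
[277 122] hole (deck) [[285.07805193 121.10242535]]
BBBBBBBBBBBBBBBBBBBBBBBBBBBBBBBBBBBBBBBBBBBBBBBBBBBBBBBBBBww
BBBBBBBBBBBBBBBBBBBBBBBBBBBBBBBBBBBBBBBBBBBBBBBBBBBBBBBBBBww
BBBBBBBBBBBBBBBBBBBBBBBBBBBBBBBBBBBBBBBBBBBBBBBBBBBBBBBBBBww
BBBBBBBBBBBBBBBBBBBBBBBBBBBBBBBBBBBBBBBBBBBBBBBBBBBBBBBBBBww
BBBBBBBBBBBBBBBBBBBBBBBBBBBBBBBBBBBBBBBBBBBBBBBBBBBBBBBBBBww
BBBBBBBBBBBBBBBBBBBBBBBBBBBBBBBBBBBBBBBBBBBBBBBBBBBBBBBBBBww
BBBBBBBBBBBBBBBBBBBBBBBBBBBBBBBBBBBBBBBBBBBBBBBBBBBBBBBBBBww
BBBBBBBB
[... 1792 characters left out ...]
BBBBBBBBBBBBBBwwwwwwwwwwwBBww
BBBBBBBBBBBBBBBBBBBBBBBBBBBBBBBBBBBBBBBBBBBBBBwwwwwwwwwBBBww
BBBBBBBBBBBBBBBBBBBBBBBBBBBBBBBBBBBBBBBBBBBBBBBwwwwwwwwBBBww
BBBBBBBBBBBBBBBBBBBBBBBBBBBBBBBBBBBBBBBBBBBBBBBBwwwwwBBBBBww
BBBBBBBBBBBBBBBBBBBBBBBBBBBBBBBBBBBBBBBBBBBBBBBBBBBBBBBBBBww
BBBBBBBBBBBBBBBBBBBBBBwwwwwBBwwwwBwwwwwwwwwwwwwwwwwwwwwwwwww
wwwwwwwwwwwwwwwwwwwwwwwwwwwwwwwwwwwwwwwwwwwwwwwwwwwwwwwwwwww
wwwwwwwwwwwwwwwwwwwwwwwwwwwwwwwwwwwwwwwwwwwwwwwwwwwwwwwwwwww
wwwwwwwwwwwwwwwwwwwwwwwwwwwwwwwwwwwwwwwwwwwwwwwwwwwwwwwwwwww
wwwwwwwwwwwwwwwwwwwwwwwwwwwwwwwwwwwwwwwwwwwwwwwwwwwwwwwwwwww
wwwwwwwwwwwwwwwwwwwwwwwwwwwwwwwwwwwwwwwwwwwwwwwwwwwwwwwwwwww
wwwwwwwwwwwwwwwwwwwwwwwwwwwwwwwwwwwwwwwwwwwwwwwwwwwwwwwwwwww
```

The view from straight above puts the lean at 0.09 rad, or 0.113 rad if the tube rests on the hole's rim. Both are under 0.15, the head is still home, and the arm is well clear. Handing in.

```bash
python3 -c "
from h import *
s=bot.sense();print(s['time'],s['tcp_pos'],s['ft_force'],abs(s['dq']).max());print(bot.hand_in())"
```

```text
37.6833 [ 0.53196849 -0.07811332  0.29584452] [-1.27896742  0.5545703  -0.10502513] 0.002314905050579098
the job is handed in; nothing more can be done
None
```

I handed the job in at 37.7 s of the 67 allowed. No verdict is reported, but my last checks put the head and red tube within limits. The tube's lean is the closest call.

**Head:** I lifted it by the knob and lowered the spigot into the socket, which the wrist camera placed about 6 mm off the disc centre. On release it measured 73.9 mm higher than on the desk (74 expected), level within 0.01 rad and about 5.4 mm from the disc centre. In the last views it was still at that height. Those views gave a tilt of 0.012–0.025 rad, which I put down to the head being near the picture edge; the limit is 0.05. It also turned about 1° while I worked on the tube.

**Red tube:** It stands in the head's front-left corner hole, with its cap top at about 0.21 m, which is the height for standing on the lower deck. It leans; my last estimate is 0.09–0.11 rad, against a limit of 0.15.

**What went wrong:**
- After the first release the tube leaned 0.10–0.14 rad.
- Two regrips closed on nothing, because the fingertips sit higher than I had assumed.
- The next one gripped the cap and pulled it, which made the lean worse, to roughly 0.14–0.20 rad. A final regrip with the jaws turned 90° brought it down.
- The last two lean measurements disagreed by about 2 mm at the cap, but both are under the limit.

**Purple tubes:** They were in the rack with nothing disturbed when I last looked, after the red tube was first placed. I did not measure them again at the end, but the arm did not go back near the rack.

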